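Slide the sippy lid between canister and caddy into its drying bay

TASK

With the fingertips, gently push the steel sippy-cup lid across the dresser top, through the narrow gap between the ceramic canister and the acrylic caddy, until it is fully home against the back of the white three-sided bay behind them. Keep the lid sliding flat, never lifted, squeezed or tipped, do not shove the canister or the caddy, and leave the teether, the pacifier and the jar where they are.

Things in the scene. Friction and masses are not known exactly. Their poses are not given: they have to be found in the camera images.
- lid: Round stainless steel sippy-cup lid, loose, lying flat: a disc 74 mm in diameter and 20 mm high with a straight side, about 110 g. A small orange spout, 18 mm wide, stands 14 mm above the top, 17 mm off centre along the lid's own x. Origin: centre of the underside. It slides with ordinary friction and stays where it is left.
- stand: Fixed white bay, no floor, walls 14 mm high, open to its own -x: 96 mm wide inside, side walls from x = -28 mm, back wall face at x = +37 mm; three green pegs 46 mm high behind. Origin: on the dresser top, where the centre of a lid fully home in mid-bay lies. +x: push-in direction, z up. The gap is centred near x = -125 mm, y = 0; the lid starts at x = -310 to -250 mm, y within 40 mm.
- canister: Fixed closed ceramic canister, white with blue lid and band: a cylinder 80 mm in diameter, 47 mm high in all. Origin: centre of the underside. It may stand on either side of the gap, about 81 mm from the gap's middle line, with the caddy opposite.
- caddy: Fixed see-through acrylic caddy with white rims and coloured tubs inside, square 80 mm by 80 mm, 45 mm high. Its closed front tilt-out panel has a small white lip that reaches 1.5 mm beyond the square, on the side towards its own -x. Origin: centre of the underside; axes parallel to the stand's. The clear gap between canister and caddy is 80 to 84 mm wide; its flat side there runs along its x.
- teether: Bystander: loose green hard silicone teething ring lying flat, 66 mm in diameter, 12 mm high, hole 36 mm. Origin: centre of the underside. Beside the lid's start, about 140 mm from the middle line.
- pacifier: Bystander: loose blue pacifier, shield 42 mm in diameter lying flat with the teat up, 29 mm high in all. Origin: centre of the underside. Beside the lid's start, about 140 mm from the middle line.
- jar: Bystander: loose small yellow cream jar with white cap, 42 mm in diameter and 42 mm high. Origin: centre of the underside. Beside the bay, about 140 mm from the middle line.
Mind the look-alikes: they are no part of the job. Leave any green look-alike of the lid alone.

How it is judged:
By the outcome, as a careful person would: the job done as asked, in the order asked, and still so for the second after the job is handed in, with the robot touching nothing.
It also fails if it takes over 45 s, if anything falls off the work surface, if the arm or the gripper's body presses on something with over 40 N, if the wrist force passes 120 N, or if a joint passes its speed limit or range.

ROBOT

A 6-joint arm with a two-finger parallel gripper is mounted at the origin on the work surface. World frame = base frame: x ahead of the robot, y to its left, z up, the work surface at z = 0. Lengths are in m, angles in rad, forces in N, time in s.
With the tool pointing down it reaches from about 0.3 to 0.75 m from the base axis. Payload 8.5 kg.
Tool frame: the origin (TCP) lies between the finger pads; the fingertips stand 25 mm ahead of it and the grasp point (between the pads) lies 6 mm ahead of it; x points along the fingers, z is the direction in which the jaws open and shut, and the axes are right-handed (so a half turn about x gives the same grasp; the last joint's range is limited). The gripper opens to 88 mm and grips with 3 to 60 N. Pads are 18 mm wide; open, the fingers measure 123 mm over their backs; the gripper's body (75 mm by 187 mm) begins 45 mm behind the grasp point.
Start: joints at [-1.457, 0.381, 1.297, -0, 1.464, -0.215], TCP at [0.178, -0.521, 0.264] pointing down, gripper open.
Joint ranges: [-3.11, 3.11], [-0.89, 2.33], [0.22, 2.48], [-1.42, 4.56], [0.17, 2.85], [-2.88, 2.88]. Speed limits (rad/s): [2.39, 2.39, 3.14, 3.14, 3.14, 3.14].

INTERFACE

Orientations are given as a unit quaternion [w, x, y, z].
In Python, from rig import manip, eyes gives the robot as it stands.
- The arm moves only by the tool step_arm, never from a script. Its argument "plan" is a list of rows, each a list of 4 numbers: the shift along the tool's x, y, z in mm, then the turn about the tool's x in rad. In form: [[dx, dy, dz, spin], ...]. A call has 1 to 5 rows; each row shifts and turns the pose as measured when the row begins, along the tool's axes as they then stand; what a row does not reach is not made up. A row lasts 1/8 s, in which the tool goes at most 62.5 mm and 10.7 degrees, less where a joint would pass 70% of its speed; a pose out of reach is approached as far as the arm can. A call with a gripper value outside its range is refused whole. "fingers" is the finger opening in mm, from 0 to 88.1, set as the call begins (left out, the last holds). The fingers move at their own pace and stop on an object; "grip_force" is the grip in N (left out, the last holds). Time passes only in rows, so rows that do not move let the fingers close. It gives the time, the measured TCP pose, the force and the opening at its end, in the units of the state.
- manip.observe(): the state, without advancing time (a new reading comes with each control period).
- eyes.capture(name): name is "scene" or "top"; returns (picture, depth): 400x640x3 uint8, red, green, blue; 400x640 float32, m along the optical axis (not along the pixel's ray), 0 where there is no reading.
- eyes.camera_info(name): a dict with "vertical_fov" (degrees; the focal length in pixels is half the picture's height over the tangent of half this angle, whatever the lens; pixels are square), "cx", "cy" (the principal point, pixels), "origin" and "orientation" of the camera in the world. Camera axes: x right, y up, looking along -z (the intrinsics and any distortion apply to the point x, -y, -z); pixel columns grow to the right and rows downward; lengths in m; the calibration is good to about 2 mm. A picture is of the moment at which its call begins. camera_info takes no time and is no camera call.
- manip.job_done(): hands the job in, once; it reports no verdict.
The state is a dict: "clock": time; "q": joint angles; "joint_velocities": joint speeds; "joint_efforts": joint torques, N m; "tool_pos": TCP position; "tool_rot": TCP orientation; "force": force on the tool from outside, world axes, zero at the start; "ft_torque": the same for the moment, N m; "width": opening from 0.0 (shut) to 1.0 (fully open).
Only numpy, scipy, OpenCV 4.12 (cv2) and the standard library are available. Lean on these libraries where they do the work, as an engineer would, in place of code of your own. Each camera call takes 0.05 s, during which the arm holds its last target.

## Working session

There is one attempt and no reset: what is moved stays moved. The work goes in short steps, Python scripts to look and compute and a tool call to move; the robot and the scene stay as the last step left them, time stands still between calls to the robot, and variables do not carry over. Pictures are saved under pics/ and viewed, and the job is handed in when it is done.

Besides the shell and the picture viewer there is one more tool, called after "Request:" as name([rows], argument=value, ...), one row to a line, values as JSON. step_arm: Moves the arm, as the interface text tells. Its arguments: {"type":"object","properties":{"plan":{"type":"array","items":{"type":"array","items":{"type":"number"}}},"fingers":{"type":"number"},"grip_force":{"type":"number"}},"required":["plan"]}

```bash
ls; mkdir -p pics; python3 - <<'E'
from rig import manip, eyes
import cv2,numpy as np
for n in("scene","top"):
    p,d=eyes.capture(n); cv2.imwrite(f"pics/{n}0.png",p[:,:,::-1]); np.savez(f"{n}0.npz",p=p,d=d); print(n,eyes.camera_info(n), (d>0).mean())
print(manip.observe())
E
```

```text
pics
scene {'vertical_fov': 53.854268139562116, 'cx': 317.7246337742664, 'cy': 195.49523918857997, 'origin': array([1.14083388, 0.30685224, 0.4496536 ]), 'orientation': array([0.45702659, 0.25586708, 0.39754855, 0.75340154])} 0.9959765625
top {'vertical_fov': 52.65171034647078, 'cx': 307.5116910324287, 'cy': 200.3731866570335, 'origin': array([0.55299685, 0.00632173, 0.95283786]), 'orientation': array([ 0.7134512 ,  0.01054027, -0.01493486, -0.70046645])} 0.99605078125
{'clock': 0.1, 'q': array([-1.45729445e+00,  3.81146239e-01,  1.29810320e+00,  1.69383557e-05,
        1.46358616e+00, -2.15282689e-01]), 'joint_velocities': array([ 1.47886480e-03,  3.88694546e-04, -1.64058064e-03, -9.95874652e-04,
       -3.91936947e-04,  9.08489528e-05]), 'joint_efforts': array([ 5.59550841e-03, -4.38646710e+01, -2.24910074e+01,  7.15856371e-02,
        3.42532655e-02, -6.86907811e-05]), 'tool_pos': array([ 0.17757916, -0.52033916,  0.26321761]), 'tool_rot': array([ 0.57479482,  0.41176315,  0.57537504, -0.41110289]), 'force': array([ 0.7115311 , -0.09806966,  0.27220031]), 'ft_torque': array([-0.09755134,  0.02518355, -0.02539902]), 'width': 1.0024270757750626}
```

View pics/top0.png

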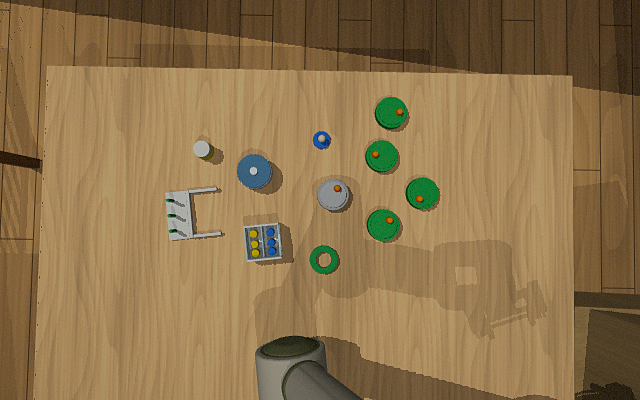

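View pics/scene0.png

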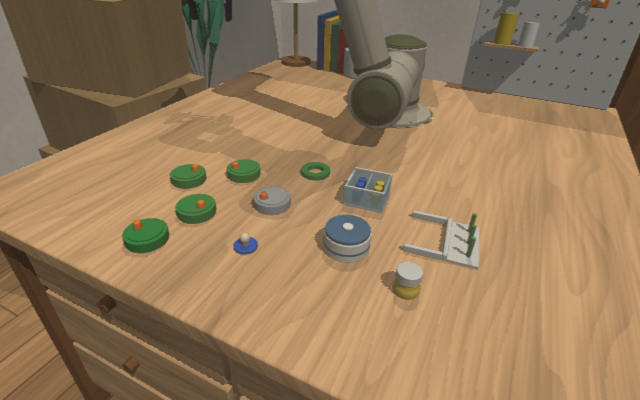

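The steel lid is the grey disc at top (333,195) and scene (272,200). The four green discs at top (391,112), (381,156), (423,193) and (383,225) are look-alikes. The bay is at (190,215) and opens to image right, the canister is at (254,172), and the caddy at (263,242). Next I'll measure these and make a crop.

```bash
cat > h.py <<'E'
import numpy as np,cv2
from scipy.spatial.transform import Rotation as R
from rig import manip,eyes
def cam(n):
    c=eyes.camera_info(n); w,x,y,z=c['orientation']; return 200/np.tan(np.radians(c['vertical_fov']/2)),c['cx'],c['cy'],np.array(c['origin']),R.from_quat([x,y,z,w]).as_matrix()
def plane(n,uv,z):
    f,cx,cy,o,M=cam(n); uv=np.atleast_2d(uv).astype(float)
    d=np.c_[(uv[:,0]-cx)/f,-(uv[:,1]-cy)/f,-np.ones(len(uv))]@M.T
    return o+d*((z-o[2])/d[:,2])[:,None]
def proj(n,P):
    f,cx,cy,o,M=cam(n); q=(np.atleast_2d(P)-o)@M; return np.c_[cx+f*q[:,0]/-q[:,2],cy-f*q[:,1]/-q[:,2]]
def cloud(n,d):
    f,cx,cy,o,M=cam(n); v,u=np.mgrid[:400,:640]; return np.stack([(u-cx)/f*d,-(v-cy)/f*d,-d],-1)@M.T+o
E
python3 - <<'E'
from h import *
for n in("top","scene"):
    a=np.load(n+"0.npz"); P=cloud(n,a['d']); p=a['p']; hsv=cv2.cvtColor(p,cv2.COLOR_RGB2HSV)
    ok=(a['d']>0)&(P[...,0]>.25)&(P[...,0]<.85)&(abs(P[...,1])<.5)
    tab=ok&(abs(P[...,2])<.006); print(n,'table z',np.median(P[tab][:,2]))
    m=(ok&(P[...,2]>.008)).astype(np.uint8)
    k,l,s,c=cv2.connectedComponentsWithStats(m)
    for i in range(1,k):
        if s[i,4]<60: continue
        q=P[l==i]; r=np.percentile(q,[1,99],axis=0)
        print(i,s[i],'px',c[i].round(1),'med',np.median(q,axis=0).round(4),'min',r[0].round(3),'max',r[1].round(3),np.median(p[l==i],axis=0))
p=np.load("top0.npz")['p']; cv2.imwrite("pics/crop0.png",cv2.resize(p[100:280,150:450],None,fx=2.6,fy=2.6,interpolation=cv2.INTER_CUBIC)[:,:,::-1])
E
```

```text
top table z -0.0004684917009104006
1 [375  97  32  32 807] px [390.7 112.5] med [ 0.7938 -0.1895  0.0211] min [ 0.761 -0.225  0.011] max [ 0.831 -0.155  0.033] [ 17. 123.  49.]
7 [193 141  21  19 299] px [202.8 149.8] med [0.6971 0.2407 0.0405] min [0.679 0.225 0.01 ] max [0.716 0.262 0.044] [172. 173. 167.]
9 [365 140  33  32 797] px [381.1 155.9] med [ 0.6928 -0.1677  0.021 ] min [ 0.659 -0.203  0.01 ] max [ 0.728 -0.134  0.033] [ 18. 124.  50.]
12 [237 154  36  36 989] px [254.3 171.5] med [0.6486 0.1223 0.0421] min [0.612 0.086 0.015] max [0.687 0.16  0.047] [ 59.  98. 124.]
13 [317 179  32  32 791] px [332.5 194.3] med [ 0.6019 -0.0562  0.021 ] min [ 0.568 -0.09   0.016] max [ 0.636 -0.023  0.033] [138. 140. 140.]
14 [406 178  33  31 807] px [422. 193.] med [ 0.6085 -0.2636  0.021 ] min [ 0.574 -0.299  0.012] max [ 0.643 -0.229  0.033] [ 17. 122.  49.]
15 [184 187  38  51 388] px [197.1 213. ] med [0.5491 0.2671 0.0126] min [0.497 0.202 0.008] max [0.612 0.284 0.017] [172. 175. 170.]
31 [367 209  32  32 811] px [382.7 224.8] med [ 0.5332 -0.1737  0.021 ] min [ 0.499 -0.209  0.01
[... 1615 characters left out ...]
159. ]
9 [466 213  11  44 258] px [471.  234.6] med [0.5503 0.3127 0.0314] min [0.511 0.304 0.009] max [0.587 0.32  0.046] [73. 89. 56.]
10 [ 323  215   48   45 1763] px [346.6 236.4] med [0.669  0.1307 0.0414] min [0.618 0.09  0.009] max [0.691 0.164 0.046] [ 87. 105. 120.]
11 [ 122  218   47   32 1131] px [144.6 233.2] med [ 0.8035 -0.1826  0.0203] min [ 0.764 -0.223  0.009] max [ 0.834 -0.154  0.032] [ 60. 124.  63.]
12 [239 232  11  13 101] px [244.3 238.1] med [ 0.7363 -0.0257  0.0225] min [ 0.726 -0.034  0.008] max [ 0.741 -0.02   0.028] [162. 143. 117.]
13 [393 262  30  35 829] px [407.5 279. ] med [0.7111 0.2461 0.0372] min [0.684 0.226 0.009] max [0.72  0.264 0.043] [151. 131. 114.]
```

View pics/crop0.png

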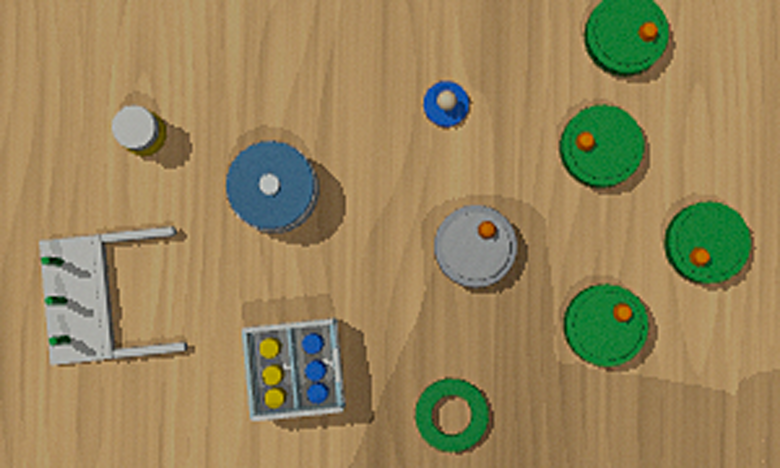

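```bash
python3 - <<'E'
from h import *
a=np.load("top0.npz"); p=a['p']; P=cloud("top",a['d']); hsv=cv2.cvtColor(p,cv2.COLOR_RGB2HSV)
def reg(x0,y0,x1,y1,m):
    o=np.zeros((400,640),np.uint8); o[y0:y1,x0:x1]=m[y0:y1,x0:x1]; return o
white=((hsv[...,1]<45)&(hsv[...,2]>120)).astype(np.uint8)
Z=P[...,2]
def circ(m,z,n="top"):
    c=max(cv2.findContours(m,0,cv2.CHAIN_APPROX_NONE)[0],key=cv2.contourArea)[:,0]
    W=plane(n,c,z)[:,:2]; A=np.c_[2*W,np.ones(len(W))]; s=np.linalg.lstsq(A,(W**2).sum(1),rcond=None)[0]
    return s[:2].round(4),'r',np.sqrt(s[2]+s[:2]@s[:2]).round(4)
lid=reg(310,170,355,220,((hsv[...,1]<40)&(Z>.0165)).astype(np.uint8)|((Z>.018)).astype(np.uint8))
print('lid',circ(lid,.02))
print('can',circ(reg(230,145,280,195,(Z>.035).astype(np.uint8)),.044))
# caddy
m=reg(238,215,290,270,(Z>.03).astype(np.uint8)|((white>0)&(Z>.02)).astype(np.uint8)); m=cv2.morphologyEx(m,cv2.MORPH_CLOSE,np.ones((9,9)))
ys,xs=np.nonzero(m); W=plane("top",np.c_[xs,ys],.045)[:,:2].astype(np.float32)
r=cv2.minAreaRect((W*1000).astype(np.float32)); print('caddy',r, cv2.boxPoints(r).round(1).tolist())
# stand
m=reg(160,180,226,245,((white>0)&(Z>.006)&(Z<.03)).astype(np.uint8))
ys,xs=np.nonzero(m); W=plane("top",np.c_[xs,ys],.014)[:,:2].astype(np.float32)
r=cv2.minAreaRect((W*1000).astype(np.float32)); print('stand',r,cv2.boxPoints(r).round(1).tolist())
for nm,(x0,y0,x1,y1) in dict(w1=(197,183,216,197),w2=(197,228,220,242)).items():
    ys,xs=np.nonzero(reg(x0,y0,x1,y1,m)); W=plane("top",np.c_[xs,ys],.014)[:,:2]*1000
    v=cv2.fitLine(W.astype(np.float32),2,0,.01,.01).ravel(); print(nm,len(W),v.round(3),np.degrees(np.arctan2(v[1],v[0])), W.min(0),W.max(0))
cv2.imwrite("pics/st.png",cv2.resize(np.hstack([p[175:250,150:300][:,:,::-1],cv2.cvtColor(m[175:250,150:300]*255,cv2.COLOR_GRAY2BGR)]),None,fx=2.6,fy=2.6,interpolation=0))
# oblique check
b=np.load("scene0.npz");Q=cloud("scene",b['d'])
for nm,(x,y) in dict(lid=(.602,-.0565),can=(.649,.124),cad=(.491,.102)).items():
    q=Q[(np.hypot(Q[...,0]-x,Q[...,1]-y)<.065)&(Q[...,2]>(.018 if nm=='lid' else .035))]; h=cv2.minAreaRect((q[:,:2]*1000).astype(np.float32)); print(nm,h)
E
```

```text
lid (array([ 0.6019, -0.0567]), 'r', np.float64(0.0355))
can (array([0.6499, 0.1238]), 'r', np.float64(0.0376))
caddy ((501.0844421386719, 102.1400146484375), (100.59224700927734, 82.32109832763672), 7.322787284851074) [[446.0, 136.60000610351562], [456.3999938964844, 54.900001525878906], [556.2000122070312, 67.69999694824219], [545.7000122070312, 149.39999389648438]]
stand ((552.1038208007812, 266.32861328125), (110.90874481201172, 119.28303527832031), 7.367248058319092) [[489.5, 318.3999938964844], [504.79998779296875, 200.10000610351562], [614.7000122070312, 214.3000030517578], [599.5, 332.6000061035156]]
w1 58 [ 1.20000e-01 -9.93000e-01  6.08205e+02  2.36724e+02] -83.10388 [603.92157402 216.15676136] [614.00405359 257.89088548]
w2 71 [ 1.27000e-01 -9.92000e-01  5.04510e+02  2.29457e+02] -82.69238 [499.73097834 204.15586594] [509.87216995 254.96511317]
lid ((604.3678588867188, -56.44575500488281), (70.0259780883789, 70.70592498779297), 31.809656143188477)
can ((652.2994384765625, 124.39395141601562), (76.47423553466797, 76.08525085449219), 30.086532592773438)
cad ((492.3258056640625, 101.11792755126953), (84.80681610107422, 81.31982421875), 7.132414817810059)
```

View pics/st.png

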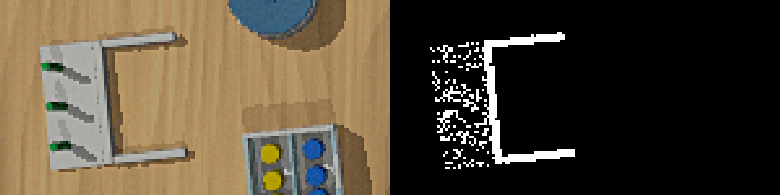

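```bash
cat >> h.py <<'E'
u=np.array([-.125,.992]);n=np.array([.992,.125])
def sn(p): p=np.asarray(p)[...,:2]; return np.round(np.stack([p@u*1000,p@n*1000],-1),1)
def tool():
    o=manip.observe(); w,x,y,z=o['tool_rot']; M=R.from_quat([x,y,z,w]).as_matrix()
    print('t',round(o['clock'],2),'pos',(o['tool_pos']*1000).round(1),'sn',sn(o['tool_pos']),'width',round(o['width']*88.1,1),'F',o['force'].round(1))
    print('tool axes x,y,z in (s,n,up):'); 
    B=np.array([[*u,0],[*n,0],[0,0,1]]); print((B@M).round(3).T); return o,M,B
E
python3 - <<'E'
from h import *
print('caddy gap edge',sn(plane("top",[[244.2,226.2],[279.2,223.1]],.045)), 'far',sn(plane("top",[[246.9,260.4],[282.3,256.9]],.045)))
p=np.load("top0.npz")['p']
cv2.imwrite("pics/cad.png",cv2.resize(p[140:275,235:290],None,fx=4.4,fy=4.4,interpolation=0)[:,:,::-1])
cv2.imwrite("pics/cad2.png",cv2.resize(np.load("scene0.npz")['p'][160:265,315:400],None,fx=5.5,fy=5.5,interpolation=0)[:,:,::-1])
print('lid',sn([.6019,-.0567]),'can',sn([.6499,.1238]))
o,M,B=tool(); d=np.array([-206,590])-sn(o['tool_pos']); print('need s,n',d)
E
```

```text
caddy gap edge [[ 74.9 538.8]
 [ -3.7 537.3]] far [[ 76.7 462.3]
 [ -2.7 461.5]]
lid [-131.5  590. ] can [ 41.6 660.2]
t 0.1 pos [ 177.6 -520.3  263.2] sn [-538.4  111.1] width 88.3 F [ 0.7 -0.1  0.3]
tool axes x,y,z in (s,n,up):
[[ 0.001  0.    -1.   ]
 [ 0.202  0.979  0.   ]
 [-0.979  0.202 -0.001]]
need s,n [332.4 478.9]
```

View pics/cad.png

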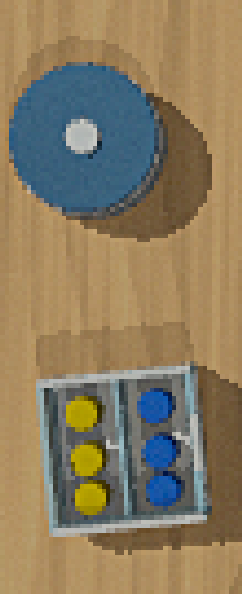

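View pics/cad2.png

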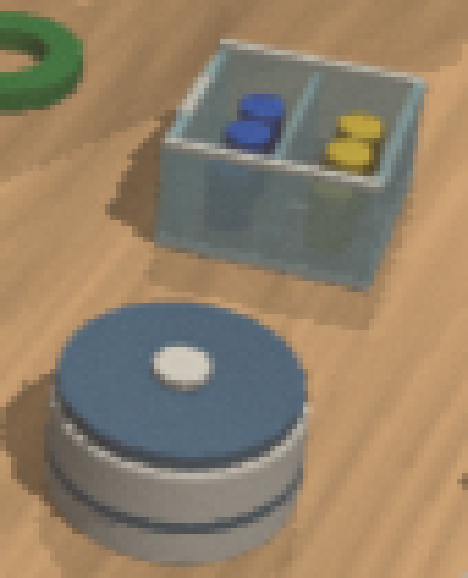

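The lid is the only steel disc (crop (476,246)). It has r≈36 mm, top z≈20–21 mm, and s=-131.5, n=590 in axes along and across the push direction. The gap runs n=539 to 620 (mid 579.5, width 81.5 mm, as specified), and the bay midline is n≈581. I'll cradle the lid with the fingers part-open at 30 mm, which is about 65 mm over their backs.

Request:
step_arm([
  [0, 54, -23, 0],
  [0, 54, -23, 0],
  [0, 54, -23, 0],
  [0, 54, -23, 0],
  [0, 54, -23, 0],
], fingers=30, grip_force=10)

```text
clock: 0.72
tool_pos: [0.3996, -0.3212, 0.2615]
tool_rot: [0.572, 0.415, 0.575, -0.413]
force: [0.6, -0.7, -0.9]
width: 0.456
```

Request:
step_arm([
  [0, 54, -23, 0],
  [0, 54, -23, 0],
  [0, 54, -23, 0],
  [0, 54, -23, 0],
  [0, 54, -23, 0],
])

```text
clock: 1.35
tool_pos: [0.6256, -0.1188, 0.2607]
tool_rot: [0.571, 0.414, 0.576, -0.413]
force: [-0.1, -1.0, -0.3]
width: 0.341
```

Request:
step_arm([
  [0, 0, 0, -0.18],
  [0, 0, 0, -0.18],
  [0, 0, 0, -0.18],
  [0, 0, 0, -0.18],
  [0, 0, 0, -0.18],
])

```text
clock: 1.98
tool_pos: [0.6277, -0.1142, 0.2567]
tool_rot: [0.695, 0.113, 0.702, -0.109]
force: [0.1, 0.4, 0.2]
width: 0.34
```

```bash
python3 -c "
from h import *
o,M,B=tool()"
```

```text
t 1.98 pos [ 627.7 -114.2  256.7] sn [-191.7  608.4] width 29.9 F [0.1 0.4 0.2]
tool axes x,y,z in (s,n,up):
[[ 0.009 -0.008 -1.   ]
 [ 0.904  0.427  0.004]
 [-0.427  0.904 -0.011]]
```

Request:
step_arm([
  [0, 0, 0, -0.17],
  [0, 0, 0, -0.17],
  [0, 0, 0, -0.1],
  [0, 0, 0, 0],
])

```text
clock: 2.48
tool_pos: [0.6273, -0.114, 0.2548]
tool_rot: [0.701, -0.046, 0.71, 0.053]
force: [1.2, -0.5, -0.8]
width: 0.338
```

```bash
python3 -c "
from h import *
o,M,B=tool()"
```

```text
t 2.48 pos [ 627.3 -114.   254.8] sn [-191.5  608. ] width 29.8 F [ 1.2 -0.5 -0.8]
tool axes x,y,z in (s,n,up):
[[ 0.011 -0.012 -1.   ]
 [ 1.    -0.014  0.011]
 [ 0.014  1.    -0.012]]
```

Request:
step_arm([
  [30, -17, -15, 0],
  [50, 0, 0, 0],
  [50, 0, 0, 0],
  [40, 0, 0, 0],
  [0, 0, 0, 0],
])

```text
clock: 3.1
tool_pos: [0.6124, -0.1321, 0.0804]
tool_rot: [0.702, -0.042, 0.71, 0.048]
force: [0.2, 0.6, 1.1]
width: 0.34
```

```bash
python3 -c "
from h import *
o,M,B=tool()
p,d=eyes.capture('top'); cv2.imwrite('pics/top1.png',p[:,:,::-1])"
```

```text
t 3.1 pos [ 612.4 -132.1   80.4] sn [-207.6  591. ] width 29.9 F [0.2 0.6 1.1]
tool axes x,y,z in (s,n,up):
[[ 0.01  -0.011 -1.   ]
 [ 1.    -0.002  0.01 ]
 [ 0.002  1.    -0.011]]
```

View pics/top1.png

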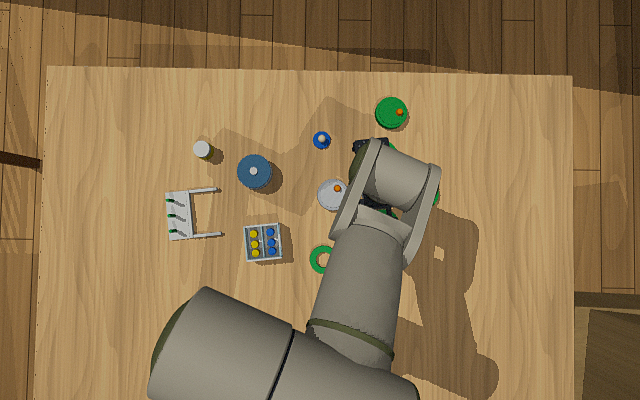

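The top view is partly hidden by the arm, but the lid at (333,195) is still visible and clear of the fingers. I'll descend to tips about 6 mm above the top.

Request:
step_arm([
  [25, 0, 0, 0],
  [15, 0, 0, 0],
  [7, 0, 0, 0],
  [0, 0, 0, 0],
])

```text
clock: 3.65
tool_pos: [0.6167, -0.1334, 0.0412]
tool_rot: [0.707, -0.043, 0.705, 0.045]
force: [0.2, 0.0, -0.9]
width: 0.343
```

```bash
python3 -c "
from h import *
o,M,B=tool()
p,d=eyes.capture('scene'); cv2.imwrite('pics/sc1.png',cv2.resize(p[110:300,140:520],None,fx=2,fy=2)[:,:,::-1])"
```

```text
t 3.65 pos [ 616.7 -133.4   41.2] sn [-209.5  595. ] width 30.2 F [ 0.2  0.  -0.9]
tool axes x,y,z in (s,n,up):
[[ 0.002  0.003 -1.   ]
 [ 1.    -0.     0.002]
 [ 0.     1.     0.003]]
```

View pics/sc1.png

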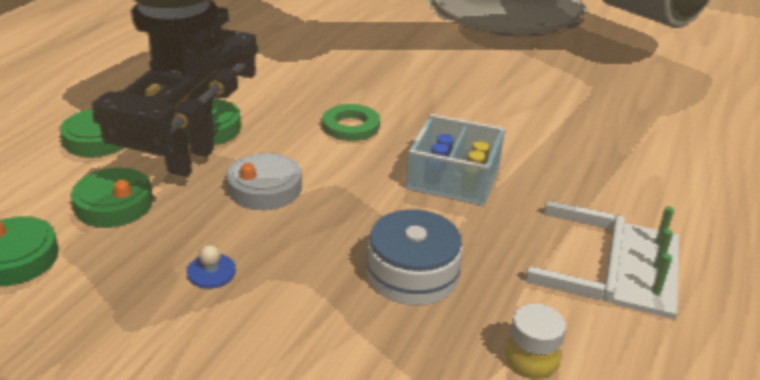

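The scene view shows the fingers behind the lid at crop (185,140), clear of the green discs. The height is still 10 mm too high, so I'll lower and trim n by -5.

Request:
step_arm([
  [8, 0, -5, 0],
  [2, 0, 0, 0],
  [0, 0, 0, 0],
])

```text
clock: 4.08
tool_pos: [0.6119, -0.1344, 0.0321]
tool_rot: [0.707, -0.044, 0.704, 0.045]
force: [-0.1, 0.4, 0.3]
width: 0.346
```

```bash
python3 -c "
from h import *
o,M,B=tool()"
```

```text
t 4.08 pos [ 611.9 -134.4   32.1] sn [-209.8  590.2] width 30.5 F [-0.1  0.4  0.3]
tool axes x,y,z in (s,n,up):
[[ 0.001  0.005 -1.   ]
 [ 1.     0.     0.001]
 [-0.     1.     0.005]]
```

Request:
step_arm([
  [0, 10, 0, 0],
  [0, 10, 0, 0],
  [0, 8, 0, 0],
  [0, 7, 0, 0],
  [0, 7, 0, 0],
])

```text
clock: 4.7
tool_pos: [0.6065, -0.0896, 0.0324]
tool_rot: [0.708, -0.044, 0.704, 0.045]
force: [0.2, -0.9, -0.4]
width: 0.342
```

```bash
cat >> h.py <<'E'
def lid(tag,crop=True):
    o,M,B=tool()
    for nm in("scene","top"):
        p,d=eyes.capture(nm); P=cloud(nm,d); t=o['tool_pos']
        hsv=cv2.cvtColor(p,cv2.COLOR_RGB2HSV)
        c=t[:2]+.043*u
        m=(np.hypot(P[...,0]-c[0],P[...,1]-c[1])<.055)&(P[...,2]>.0165)&(P[...,2]<.024)&(hsv[...,1]<70)
        q=P[m]; W=q[:,:2]
        if len(W)>30:
            h=cv2.convexHull((W*1000).astype(np.float32)); cc,r=cv2.minEnclosingCircle(h); print(nm,len(W),'sn enclosing',sn(np.array(cc)/1000),'r',round(r,1),'z sd',q[:,2].std().round(4),'z',q[:,2].mean().round(4))
        if nm=="scene" and crop: cv2.imwrite(f'pics/{tag}.png',cv2.resize(p[110:300,140:520],None,fx=2,fy=2)[:,:,::-1])
        if nm=="top" and crop: cv2.imwrite(f'pics/{tag}t.png',p[90:290,130:480,::-1].repeat(2,0).repeat(2,1))
E
python3 -c "
from h import *
lid('c1')"
```

```text
t 4.7 pos [606.5 -89.6  32.4] sn [-164.7  590.4] width 30.1 F [ 0.2 -0.9 -0.4]
tool axes x,y,z in (s,n,up):
[[ 0.001  0.005 -1.   ]
 [ 1.    -0.     0.001]
 [ 0.     1.     0.005]]
scene 595 sn enclosing [-130.1  594.8] r 45.2 z sd 0.0014 z 0.0202
top 139 sn enclosing [-116.4  590. ] r 34.7 z sd 0.0017 z 0.0205
```

View pics/c1.png

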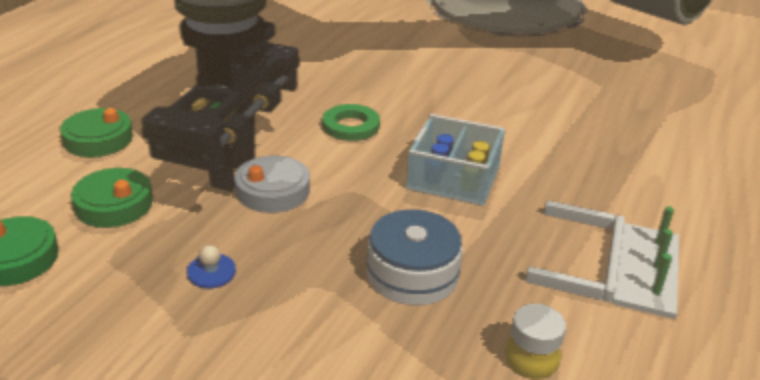

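View pics/c1t.png

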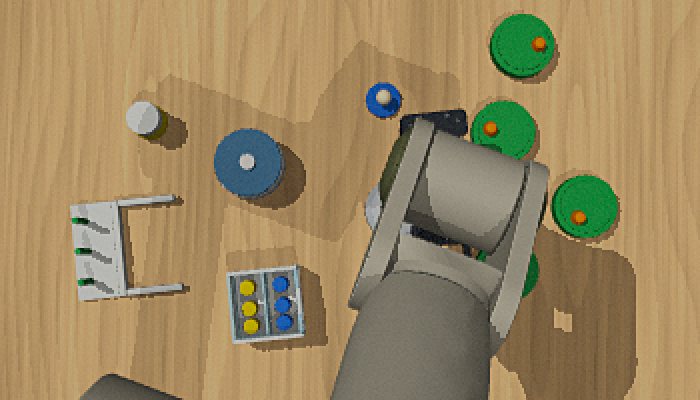

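The lid has moved forward about 10 mm and lies flat in the cradle (scene crop (272,182)). I'll push on, drifting to n≈580.

Request:
step_arm([
  [0, 9, -1.2, 0],
  [0, 9, -1.2, 0],
  [0, 9, -1.2, 0],
  [0, 9, -1.2, 0],
  [0, 9, -1.2, 0],
])

```text
clock: 5.42
tool_pos: [0.5941, -0.0432, 0.0325]
tool_rot: [0.708, -0.044, 0.704, 0.045]
force: [-0.1, -1.1, -0.1]
width: 0.342
```

```bash
sed -i 's/&(hsv\[...,1\]<70)/\&(hsv[...,1]<70)\&(hsv[...,2]>85)/; s/<.055)&(P/<.046)\&(P/' h.py; python3 -c "
from h import *
lid('c2')"
```

```text
t 5.42 pos [594.1 -43.2  32.5] sn [-117.1  584. ] width 30.1 F [-0.1 -1.1 -0.1]
tool axes x,y,z in (s,n,up):
[[ 0.001  0.006 -1.   ]
 [ 1.     0.     0.001]
 [-0.     1.     0.006]]
scene 602 sn enclosing [-75.1 586. ] r 37.8 z sd 0.0014 z 0.0202
top 83 sn enclosing [-70.1 581.9] r 34.5 z sd 0.0017 z 0.0204
```

View pics/c2.png

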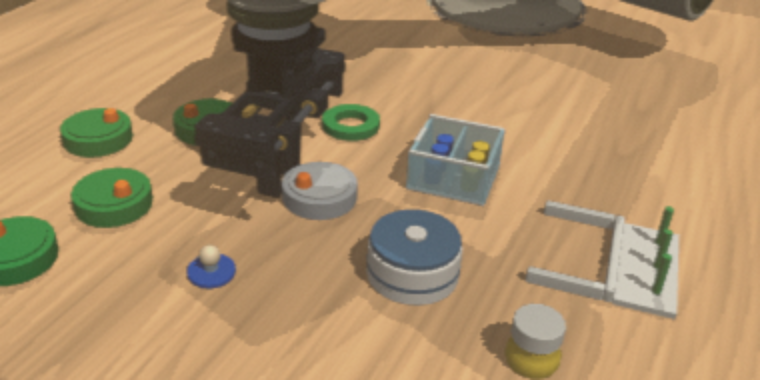

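Request:
step_arm([
  [0, 6, -1, 0],
  [0, 6, -1, 0],
  [0, 6, -1, 0],
  [0, 6, -1, 0],
  [0, 5, 0, 0],
])

```text
clock: 6.15
tool_pos: [0.5861, -0.0132, 0.0325]
tool_rot: [0.708, -0.044, 0.704, 0.045]
force: [-0.1, -0.7, -1.2]
width: 0.34
```

```bash
python3 -c "
from h import *
lid('c3')"
```

```text
t 6.15 pos [586.1 -13.2  32.5] sn [-86.3 579.7] width 29.9 F [-0.1 -0.7 -1.2]
tool axes x,y,z in (s,n,up):
[[ 0.001  0.006 -1.   ]
 [ 1.    -0.     0.001]
 [ 0.     1.     0.006]]
scene 609 sn enclosing [-43.6 581. ] r 37.8 z sd 0.0014 z 0.0202
```

View pics/c3.png

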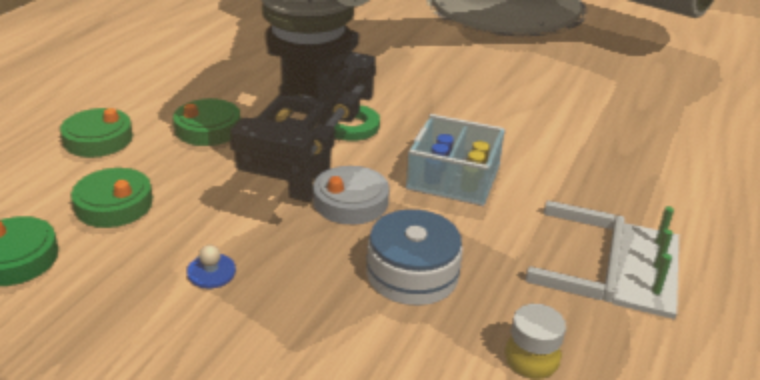

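View pics/c3t.png

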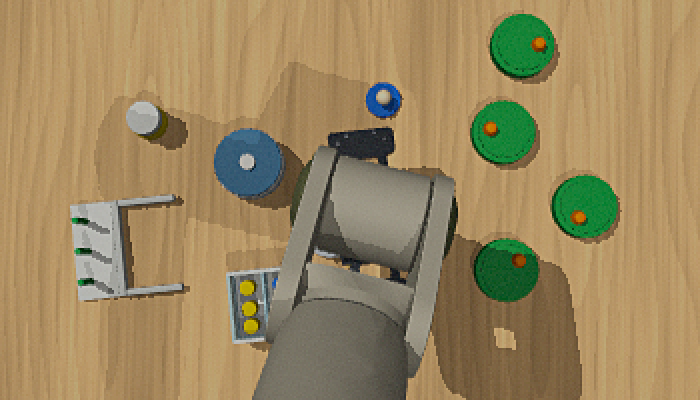

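```bash
python3 -c "
from h import *
print(sn(plane('scene',[[345,185.5],[384.6,193.6]],.045)))
b=np.load('scene0.npz');Q=cloud('scene',b['d']);q=Q[(np.hypot(Q[...,0]-.649,Q[...,1]-.124)<.065)&(Q[...,2]>.035)]
c,r=cv2.minEnclosingCircle((q[:,:2]*1000).astype(np.float32));print(sn(np.array(c)/1000),r)
q=Q[(np.hypot(Q[...,0]-.491,Q[...,1]-.102)<.065)&(Q[...,2]>.01)&(Q[...,2]<.04)];x=sn(q);print('caddy face n pct',np.percentile(x[:,1],[50,80,90,95,98]))
q=Q[(np.hypot(Q[...,0]-.649,Q[...,1]-.124)<.065)&(Q[...,2]>.01)];x=sn(q);print('can n min',np.percentile(x[:,1],[0,.5,2]), 's', np.percentile(x[:,0],[0,100]))
"
```

```text
[[  2.6 540.6]
 [ 80.4 540.6]]
[ 42.  662.2] 39.58237075805664
caddy face n pct [505.3 539.9 540.6 541.1 541.7]
can n min [623.7    626.3725 630.81  ] s [ 3.2 82.2]
```

In the scene view the gap runs 540.6 to 622.2 (mid 581.4) and the lid is at 581.0, so it is centred. I'll push straight through.

Request:
step_arm([
  [0, 7, 0, 0],
  [0, 7, 0, 0],
  [0, 7, 0, 0],
  [0, 7, 0, 0],
  [0, 7, 0, 0],
])

```text
clock: 6.88
tool_pos: [0.5815, 0.0237, 0.0325]
tool_rot: [0.708, -0.044, 0.704, 0.045]
force: [0.7, -0.4, -0.3]
width: 0.338
```

```bash
python3 -c "
from h import *
lid('c4')"
```

```text
t 6.88 pos [581.5  23.7  32.5] sn [-49.2 579.8] width 29.8 F [ 0.7 -0.4 -0.3]
tool axes x,y,z in (s,n,up):
[[ 0.001  0.005 -1.   ]
 [ 1.    -0.     0.001]
 [ 0.     1.     0.005]]
scene 593 sn enclosing [ -2.8 577.8] r 41.7 z sd 0.0013 z 0.0204
```

View pics/c4.png

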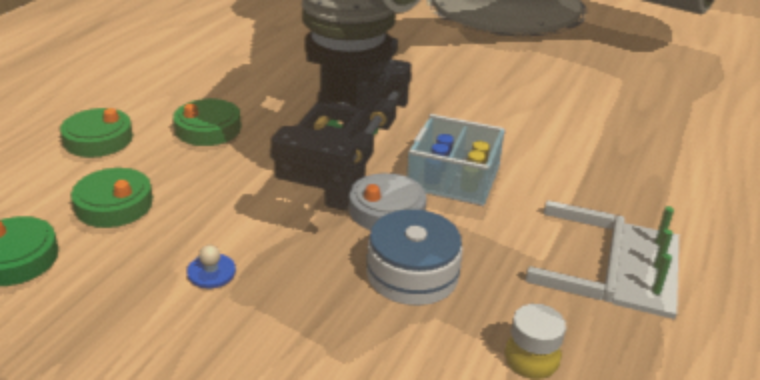

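Request:
step_arm([
  [0, 7, 0, 0],
  [0, 7, 0, 0],
  [0, 7, 0, 0],
  [0, 7, 0, 0],
  [0, 7, 0, 0],
])

```text
clock: 7.6
tool_pos: [0.5768, 0.0606, 0.0326]
tool_rot: [0.708, -0.044, 0.704, 0.045]
force: [0.5, -0.3, -0.0]
width: 0.339
```

```bash
python3 -c "
from h import *
lid('c5')"
```

```text
t 7.6 pos [576.8  60.6  32.6] sn [-12.  579.7] width 29.8 F [ 0.5 -0.3 -0. ]
tool axes x,y,z in (s,n,up):
[[ 0.001  0.005 -1.   ]
 [ 1.    -0.     0.001]
 [ 0.     1.     0.005]]
scene 509 sn enclosing [ 30.8 574.6] r 41.1 z sd 0.0014 z 0.0205
```

View pics/c5.png

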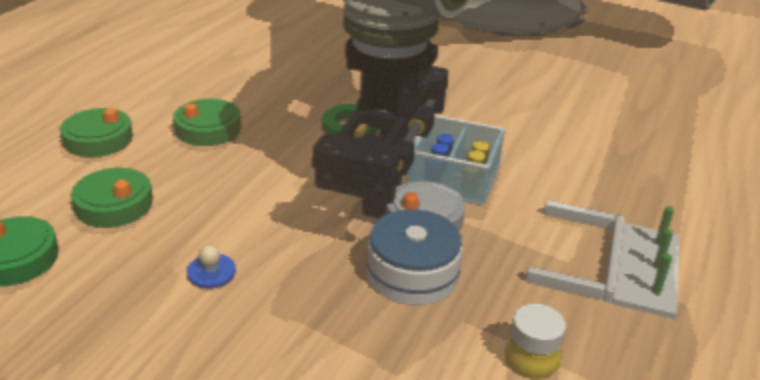

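View pics/c5t.png

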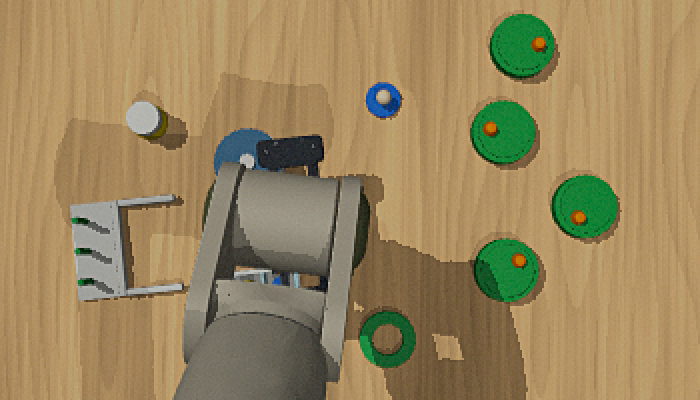

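The lid is mid-gap, flat and with no extra force. Continuing.

Request:
step_arm([
  [0, 7, 0, 0],
  [0, 7, 0, 0],
  [0, 7, 0, 0],
  [0, 7, 0, 0],
  [0, 7, 0, 0],
])

```text
clock: 8.32
tool_pos: [0.572, 0.0975, 0.0326]
tool_rot: [0.708, -0.044, 0.704, 0.045]
force: [-0.1, -0.3, 0.0]
width: 0.345
```

Request:
step_arm([
  [0, 7, 0, 0],
  [0, 7, 0, 0],
  [0, 7, 0, 0],
  [0, 7, 0, 0],
  [0, 7, 0, 0],
])

```text
clock: 8.95
tool_pos: [0.5673, 0.1348, 0.0326]
tool_rot: [0.708, -0.044, 0.704, 0.045]
force: [-0.3, -0.7, -0.0]
width: 0.338
```

```bash
python3 -c "
from h import *
lid('c6')"
```

```text
t 8.95 pos [567.3 134.8  32.6] sn [ 62.8 579.6] width 29.8 F [-0.3 -0.7 -0. ]
tool axes x,y,z in (s,n,up):
[[ 0.001  0.005 -1.   ]
 [ 1.    -0.     0.001]
 [ 0.     1.     0.005]]
scene 616 sn enclosing [105.1 581.5] r 37.3 z sd 0.0014 z 0.0204
```

View pics/c6.png

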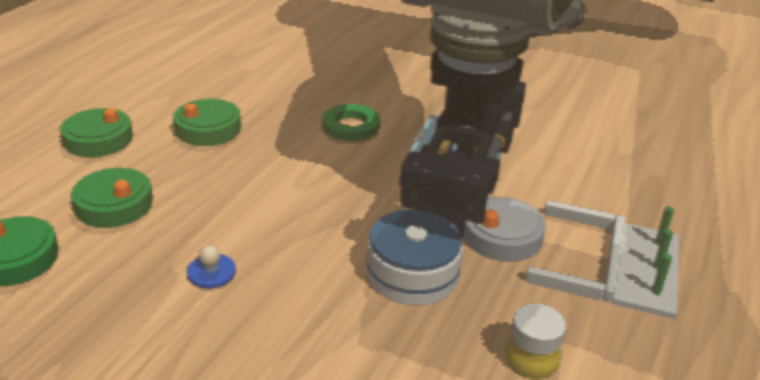

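The lid is through the gap, centred (scene n 581.5), with about 58 mm left. I'll continue and slow down near the end.

Request:
step_arm([
  [0, 7, 0, 0],
  [0, 7, 0, 0],
  [0, 7, 0, 0],
  [0, 7, 0, 0],
  [0, 7, 0, 0],
])

```text
clock: 9.68
tool_pos: [0.5626, 0.1717, 0.0326]
tool_rot: [0.707, -0.044, 0.704, 0.045]
force: [-0.0, 0.0, -0.2]
width: 0.342
```

Request:
step_arm([
  [0, 4, 0, 0],
  [0, 3, 0, 0],
  [0, 2, 0, 0],
  [0, 2, 0, 0],
  [0, 2, 0, 0],
])

```text
clock: 10.3
tool_pos: [0.5608, 0.1856, 0.0326]
tool_rot: [0.707, -0.044, 0.704, 0.045]
force: [0.5, -1.3, 0.4]
width: 0.34
```

```bash
python3 -c "
from h import *
lid('c7')"
```

```text
t 10.3 pos [560.8 185.6  32.6] sn [114.  579.5] width 29.9 F [ 0.5 -1.3  0.4]
tool axes x,y,z in (s,n,up):
[[ 0.001  0.005 -1.   ]
 [ 1.    -0.001  0.001]
 [ 0.001  1.     0.005]]
scene 611 sn enclosing [156.7 581. ] r 38.4 z sd 0.0014 z 0.0204
```

View pics/c7.png

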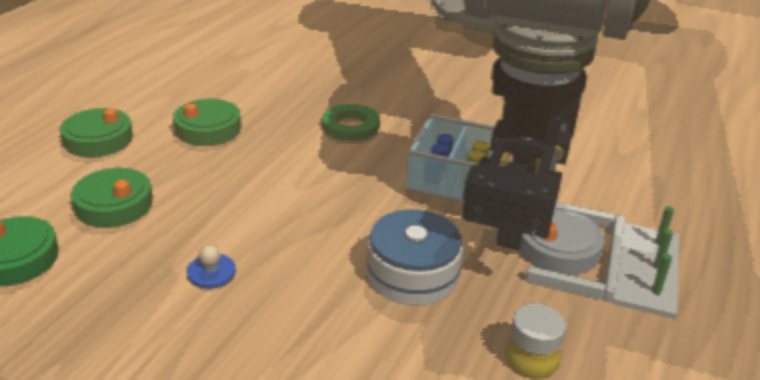

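Request:
step_arm([
  [0, 1.5, 0, 0],
  [0, 1.5, 0, 0],
  [0, 1, 0, 0],
  [0, 1, 0, 0],
])

```text
clock: 10.9
tool_pos: [0.5601, 0.1908, 0.0326]
tool_rot: [0.707, -0.044, 0.704, 0.045]
force: [0.2, -0.1, -0.1]
width: 0.343
```

Request:
step_arm([
  [0, 1, 0, 0],
  [0, 1, 0, 0],
])

```text
clock: 11.15
tool_pos: [0.5599, 0.1928, 0.0326]
tool_rot: [0.707, -0.044, 0.704, 0.045]
force: [-0.1, -4.1, -0.4]
width: 0.342
```

```bash
python3 -c "
from h import *
lid('c8')"
```

```text
t 11.15 pos [559.9 192.8  32.6] sn [121.2 579.5] width 30.2 F [-0.1 -4.1 -0.4]
tool axes x,y,z in (s,n,up):
[[ 0.001  0.005 -1.   ]
 [ 1.    -0.001  0.001]
 [ 0.001  1.     0.005]]
scene 616 sn enclosing [162.9 581.4] r 37.7 z sd 0.0014 z 0.0203
```

View pics/c8.png

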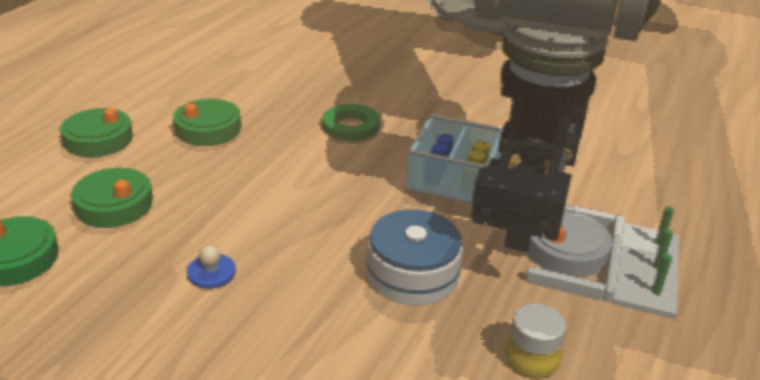

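The force rises to 4 N right at the predicted position, which suggests back-wall contact. One small nudge to confirm.

Request:
step_arm([
  [0, 0.7, 0, 0],
])

```text
clock: 11.38
tool_pos: [0.5599, 0.1929, 0.0326]
tool_rot: [0.707, -0.045, 0.704, 0.045]
force: [1.7, -5.9, -0.2]
width: 0.344
```

No further motion, and the force went up to 6 N, so it is home. Backing straight off, then lifting.

Request:
step_arm([
  [0, -3, 0, 0],
  [0, -7, 0, 0],
  [0, -10, 0, 0],
  [-10, 0, 0, 0],
  [-25, 0, 0, 0],
])

```text
clock: 12.0
tool_pos: [0.5617, 0.1718, 0.0676]
tool_rot: [0.706, -0.044, 0.705, 0.045]
force: [1.1, 0.0, 0.3]
width: 0.339
```

Request:
step_arm([
  [-50, 0, 0, 0],
  [-50, 0, 0, 0],
  [-50, -40, 0, 0],
  [0, -60, 0, 0],
  [0, -60, 0, 0],
])

```text
clock: 12.62
tool_pos: [0.5813, 0.0145, 0.2259]
tool_rot: [0.709, -0.046, 0.702, 0.047]
force: [1.2, -0.6, 0.5]
width: 0.342
```

Request:
step_arm([
  [0, -60, 0, 0],
  [0, -60, 0, 0],
  [0, -60, 0, 0],
  [0, 0, 0, 0],
])

```text
clock: 13.12
tool_pos: [0.6045, -0.1731, 0.2293]
tool_rot: [0.711, -0.045, 0.701, 0.045]
force: [-0.2, 0.7, 0.3]
width: 0.343
```

```bash
python3 - <<'E'
from h import *
o,M,B=tool()
for nm in("top","scene"):
    p,d=eyes.capture(nm); P=cloud(nm,d); hsv=cv2.cvtColor(p,cv2.COLOR_RGB2HSV); c=np.array([.556,.235])
    m=(np.hypot(P[...,0]-c[0],P[...,1]-c[1])<.046)&(P[...,2]>.0175)&(P[...,2]<.024)&(hsv[...,1]<70)
    q=P[m]; cc,r=cv2.minEnclosingCircle((q[:,:2]*1000).astype(np.float32)); print(nm,len(q),'lid',np.round(cc,1),sn(np.array(cc)/1000),r, 'z',q[:,2].mean())
    a=np.load(nm+'0.npz'); Q=cloud(nm,a['d'])
    for k,(x,y,rr,h) in dict(teether=(.4515,-.038,.045,.007),pac=(.732,-.025,.035,.004),jar=(.70,.245,.035,.02),can=(.65,.124,.055,.03),cad=(.491,.102,.06,.03)).items():
        f=lambda P:np.median(P[(np.hypot(P[...,0]-x,P[...,1]-y)<rr)&(P[...,2]>h)],axis=0)[:2]*1000
        print('  ',k,(f(P)-f(Q)).round(1))
    cv2.imwrite(f'pics/end_{nm}.png',(cv2.resize(p[110:300,140:520],None,fx=2,fy=2) if nm=='scene' else cv2.resize(p[90:290,130:480],None,fx=2.2,fy=2.2))[:,:,::-1])
E
```

```text
t 13.12 pos [ 604.5 -173.1  229.3] sn [-247.3  578. ] width 30.2 F [-0.2  0.7  0.3]
tool axes x,y,z in (s,n,up):
[[-0.001  0.014 -1.   ]
 [ 1.    -0.002 -0.001]
 [ 0.002  1.     0.014]]
top 671 lid [554.7 235.7] [164.5 579.7] 38.011104583740234 z 0.020608298530642322
   teether [-10.4 -15.3]
   pac [ 0.1 -0.5]
   jar [0.1 0.5]
   can [ 0.1 -0.1]
   cad [ 0.6 -0.5]
scene 751 lid [556.9 234.1] [162.6 581.7] 37.745059967041016 z 0.02049175152313563
   teether [0.7 0.7]
   pac [0.1 0.2]
   jar [-0.   0.1]
   can [-0.4 -0.2]
   cad [4.6 0.1]
```

View pics/end_top.png

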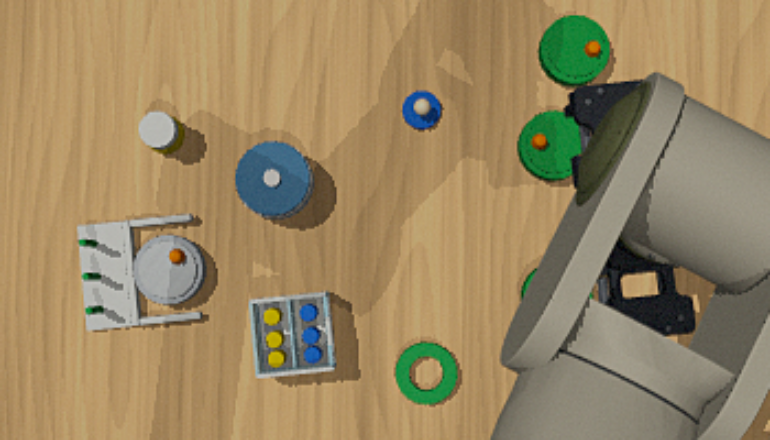

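View pics/end_scene.png

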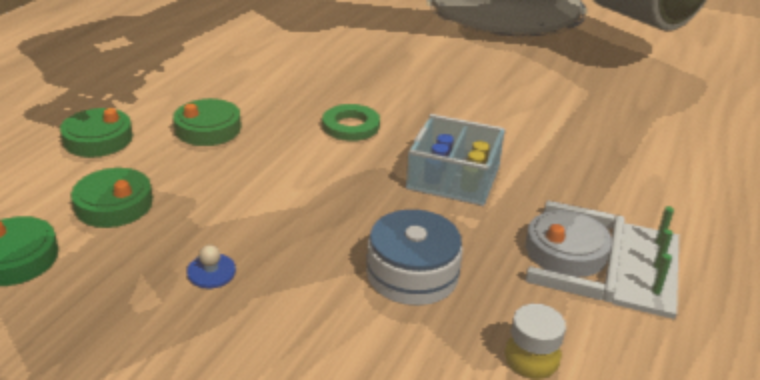

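The lid sits against the bay's back wall (top crop (168,270)) at s=164.5, where 163.8 was predicted. The top-view teether number disagrees with everything else, so I'll check its pixel centroid and then hand in.

```bash
python3 - <<'E'
from h import *
def c(p):
    h=cv2.cvtColor(p,cv2.COLOR_RGB2HSV)[243:277,305:343]; m=cv2.inRange(h,(45,100,40),(85,255,255)); M=cv2.moments(m,True); return M['m10']/M['m00'],M['m01']/M['m00'],M['m00']
print(c(np.load('top0.npz')['p']),c(eyes.capture('top')[0]))
print(manip.job_done())
E
```

```text
(18.48409090909091, 16.384090909090908, 440.0) (18.484018264840184, 16.337899543378995, 438.0)
the job is handed in; nothing more can be done
None
```

I pushed the steel lid flat through the gap and home against the back of the bay, then handed the job in at about 13 s on the robot's clock. I used two part-open fingertips behind it as a cradle, backed straight off and lifted clear.

**Final position:** the top view puts the lid at 164.5 mm along the push direction, against an expected 163.8, and within about 1.5 mm of the bay's midline. The scene view puts it at 162.6 mm. The two views differ by about 2 mm throughout, which is the stated calibration error.

**Back-wall contact:** the push stalled at the predicted spot with about 6 N. The lid top stayed at about 20 mm all the way, so it was never lifted or tipped. While it was in the gap I saw no extra force.

**Other objects:** canister, pacifier and jar all read within 0.5 mm of their start.

**Checks that disagreed:**
- **Teether:** one top-view depth reading suggested it had moved 10–15 mm. The scene view showed less than 1 mm, and its outline in the picture shifted less than 0.1 pixel, so I judged the reading false.
- **Caddy:** the scene view gave a 4.6 mm shift, but the top view gave only 0.6 mm. The caddy is fixed and see-through, so I put this down to depth noise through the acrylic and did not check further.

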